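# Close the strainer jar: seat the disk, then screw on the ring

### The arm

A 7-joint arm with a two-finger parallel gripper is mounted at the origin on the work surface. World frame = base frame: x ahead of the robot, y to its left, z up, the work surface at z = 0. Lengths are in m, angles in rad, forces in N, time in s.
With the tool pointing down it reaches from about 0.425 to 0.825 m from the base axis. Payload 3.6 kg.
Tool frame: the origin (TCP) lies on the centre line of the jaws, within the pads' length; the fingertips stand 14 mm ahead of it and the grasp point (between the pads) lies 5 mm behind it; z points along the fingers, y is the line along which they close (so a half turn about z gives the same grasp; the last joint's range is limited). The gripper opens to 93 mm and grips with 3 to 60 N. Pads are 15 mm wide; open, the fingers measure 128 mm over their backs; the gripper's body (75 mm by 188 mm) begins 65 mm behind the grasp point.
Start: joints at [1.083, 0.615, -0.013, 1.423, 0.008, 1.103, -0.04], TCP at [0.29, -0.582, 0.233] pointing down, gripper open.
Joint ranges: [-3.12, 3.12], [-0.3, 2.06], [-1.34, 1.32], [0.26, 2.42], [-1.36, 4.5], [0.01, 1.98], [-2.84, 2.84]. Speed limits (rad/s): [2.79, 2.79, 3.14, 3.14, 3.14, 3.14, 3.14].

### API

Orientations are given as a rotation vector (axis times angle).
In Python, from plant import sensors, imaging, ctrl gives the robot as it stands.
- The arm moves only by the tool jog_arm, never from a script. Its argument "motion" is a list of rows, each a list of 7 numbers: the turn, a rotation vector about the tool's x, y, z in rad, then the shift along the tool's x, y, z in m, then the closure, from 0 (fully open) to 1 (shut). In form: [[ax, ay, az, tx, ty, tz, hand], ...]. A call has 1 to 5 rows; each row is the pose to reach, as a shift and turn from the pose commanded when the call began, along the tool's axes at that moment; what a row does not reach only later rows make up. A row lasts 1/12 s, in which the tool goes at most 41.7 mm and 7.16 degrees, less where a joint would pass 70% of its speed; a pose out of reach is approached as far as the arm can. A call with a gripper value outside its range is refused whole. The fingers move at their own pace and stop on an object; "grip_force" is the grip in N (left out, the last holds). Time passes only in rows, so rows that repeat a pose let the fingers close. It gives the time, the measured TCP pose, the force, the opening and the grip force at its end, in the units of the state.
- sensors.observe(): the state, without advancing time (a new reading comes with each control period).
- imaging.grab_frame(name): name is "scene" or "top" or "wrist"; returns the picture (384x512x3 uint8, blue, green, red); there is no depth.
- imaging.camera_info(name): a dict with "fx", "fy", "cx", "cy" (pixels), "k1" (the pictures are not rectified: a ray, as slopes to the right and down, at radius r is drawn at 1 + k1 r^2 times it, then the intrinsics apply), "world_from_camera" (4x4, takes a point from camera to world coordinates). Camera axes: x right, y down, z forward; pixel columns grow to the right and rows downward; lengths in m; the calibration is good to about 2 mm. A picture is of the moment at which its call begins: read the wrist's pose just before it. camera_info takes no time and is no camera call; for the wrist camera it gives the pose at the moment of the call.
- ctrl.finish_job(): hands the job in; it is judged then, once.
Trained networks look in the newest picture that a camera, given by its name, has taken for a name from the list of things; names that differ only in an ending like _2 or _b are one class to them, and where a whole thing is asked for, a point or a joint stands for the part that bears it (a point fixed in the world has none). Each returns a list of dicts, best first, with "conf" (0 to 1); they miss things now and then, are a little off and sometimes report something else, mostly with a low value. They report only what shows in the picture. A call takes as long as a camera call.
- imaging.masks_of(camera, thing): "mask" (384x512 bool, what is visible of it) and "at" ([column, row] in pixels, amid what is visible of it).
The state is a dict: "time": time; "joint_pos": joint angles; "qvel": joint speeds; "tau": joint torques, N m; "tool_pos": TCP position; "orientation": TCP orientation; "wrist_force": force on the tool from outside, world axes, zero at the start; "torque": the same for the moment, N m; "grip_width": finger opening in m; "grasp_force": force on a finger pad.
Only numpy, scipy, OpenCV 4.12 (cv2) and the standard library are available. Lean on these libraries where they do the work, as an engineer would, in place of code of your own. Each camera call takes 0.05 s, during which the arm holds its last target. There are 200 camera calls.

### The job

Gently seat the steel strainer disk flat in the open mouth of the fixed jar, knob up, and let go of it; then set the grey ring over it, press lightly, and screw it clockwise until it is fully home against its stop. Use no more force than a light hand would, leave the other things where they are, and let go at the end.

Things in the scene. Friction and masses are not known exactly. Their poses are not given: they have to be found in the camera images.
- jar: White ceramic jar, 72 mm wide, fixed in a 110 mm square, 12 mm thick wooden foot screwed to the plank. Origin: centre of the foot's underside, on the plank; z up. The shoulder slopes in from 62 to 70 mm height; above it the neck, a tube 46 mm wide (56 mm over its thread lugs), with its rim at 100 mm.
- jar_mouth (a point): Centre of the jar's mouth at the height of its rim, 100 mm above the plank; axes as the jar's. The mouth is 40 mm wide.
- jar_seat (a point): On the jar's axis, 5 mm below the rim: top of the sprung rubber gasket in the mouth that carries the disk (3 N/mm, about 1.5 N before it gives, 5 mm of travel). This point is fixed to the jar.
- jar_lugs (a point): On the jar's axis at the flat tops of the neck's three thread lugs, 2 mm below the rim (the lugs reach down to 15 mm below it). Between the lugs are three gaps, each 27 degrees wide, their centres 120 degrees apart. The neck was glued in a little turned: one gap's centre is within 0.75 rad of the jar's +x axis, exactly where no pose tells.
- disk: Round steel strainer disk, 38 mm wide, 9 mm thick, lower edge bevelled 2 mm, ten small dark holes; in its middle a round knob 16 mm wide and 16 mm tall (overall 25 mm). Origin: centre of the underside; z up through the knob. About 70 g. Starts on the plank, knob up. Seated, its underside is 5 mm below the rim, its top 4 mm above; the locked ring presses it 2.5 mm lower.
- ring: Grey plastic screw ring, 66 mm wide, 21 mm tall, smooth and round outside. Origin: centre of the underside; z up. About 70 g. Starts on the plank, lip up. Over the seated disk its underside stands 95 mm above the plank while its lugs rest on the jar's lugs, 87 mm once they have dropped into the gaps, 84.3 mm when screwed home.
- ring_lip (a point): Centre of the ring's top face, 21 mm above its underside: a flat lip 3.8 mm thick with a 28 mm round opening through which the disk's knob passes.
- ring_lugs (a point): On the ring's axis, 3 mm above its underside: bottom of its three inward lugs, 4 mm tall, 7 mm wide, centred at 0 (the ring's +x), 120 and 240 degrees. Turned clockwise from above (negative yaw) under 3 to 6 N downward they drop within about 5 degrees of the gap centres, then draw the ring down against up to 9 N, to a hard stop 46 degrees past them. It stays by friction.
- tin: Bystander: round aluminium tin, 62 mm wide, 54 mm tall; origin centre of underside.
- nailbrush: Bystander: wooden nail brush, 35 x 90 x 30 mm; origin centre of underside.
- beaker: Bystander: white plastic beaker, 68 mm wide, 75 mm tall; origin centre of underside.
- soap: Bystander: bar of soap, 50 x 75 x 24 mm; origin centre of underside.

How it is judged:
By the outcome, as a careful person would: the job done as asked, in the order asked, and still so for the second after the job is handed in, with the robot touching nothing.
It also fails if it takes over 72 s, if anything falls off the work surface, if the arm or the gripper's body presses on something with over 40 N, if the wrist force passes 120 N, or if a joint passes its speed limit or range.

## Working session

There is one attempt and no reset: what is moved stays moved. The work goes in short steps, Python scripts to look and compute and a tool call to move; the robot and the scene stay as the last step left them, time stands still between calls to the robot, and variables do not carry over. Pictures are saved under pics/ and viewed, at most 10 in all, crops included, and the job is handed in when it is done.

Besides the shell and the picture viewer there is one more tool, called after ">>>" in YAML: its name, and indented under it one key for each argument. jog_arm: Moves the arm, as the interface text tells. Its arguments: {"type":"object","properties":{"motion":{"type":"array","items":{"type":"array","items":{"type":"number"}}},"grip_force":{"type":"number"}},"required":["motion"]}

```bash
mkdir -p pics; ls; cat > h.py <<'E'
import numpy as np, cv2
from plant import sensors, imaging, ctrl
from scipy.spatial.transform import Rotation as R
def ray(cam,px):
    c=imaging.camera_info(cam); K=np.array([[c['fx'],0,c['cx']],[0,c['fy'],c['cy']],[0,0,1.]])
    p=cv2.undistortPoints(np.array(px,float).reshape(-1,1,2),K,np.array([c['k1'],0,0,0,0.]))[:,0]
    T=np.array(c['world_from_camera']); d=np.c_[p,np.ones(len(p))]@T[:3,:3].T
    return T[:3,3],d
def onz(cam,px,z):
    o,d=ray(cam,px); return o+d*((z-o[2])/d[:,2])[:,None]
def proj(cam,P):
    c=imaging.camera_info(cam); K=np.array([[c['fx'],0,c['cx']],[0,c['fy'],c['cy']],[0,0,1.]])
    T=np.linalg.inv(np.array(c['world_from_camera']))
    return cv2.projectPoints(np.array(P,float).reshape(-1,1,3),cv2.Rodrigues(T[:3,:3])[0],T[:3,3],K,np.array([c['k1'],0,0,0,0.]))[0][:,0]
E
python3 - <<'E'
from h import *
print(sensors.observe())
for c in ['scene','top']:
    im=imaging.grab_frame(c); cv2.imwrite(f'pics/{c}0.png',im)
    i=imaging.camera_info(c); print(c,i['fx'],i['k1'],np.round(i['world_from_camera'],3).tolist())
    for t in ['jar','disk','ring','tin','nailbrush','beaker','soap']:
        for d in imaging.masks_of(c,t)[:2]:
            m=d['mask']; ys,xs=np.where(m)
            print(c,t,round(d['conf'],2),np.round(d['at'],1),m.sum(),xs.min(),xs.max(),ys.min(),ys.max(),np.round(onz(c,[d['at']],0.02)[0],3))
E
```

```text
pics
{'time': 0.0, 'joint_pos': array([ 1.082489  ,  0.61593879, -0.01265286,  1.42489361,  0.00808932,
        1.10339253, -0.04042862]), 'qvel': array([-0.00077433,  0.00102741, -0.00022396, -0.00087432,  0.00032072,
       -0.00023669, -0.00256295]), 'tau': array([-1.98474545e-04, -4.58932185e+01,  2.09193164e-01, -1.65743369e+01,
       -6.11036690e-02,  2.05220544e-02,  2.50513694e-04]), 'tool_pos': array([ 0.28930988, -0.5812195 ,  0.23147008]), 'orientation': array([-3.05574605e+00, -7.18497365e-01,  9.38370379e-04]), 'wrist_force': array([0.46415387, 0.59925115, 0.67586119]), 'torque': array([ 0.03963209, -0.05769837,  0.05117122]), 'grasp_force': 0.0, 'grip_width': 0.09320401501854798}
scene 445.8185970726183 -0.06393230937878189 [[0.569, 0.705, -0.423, 1.216], [0.822, -0.488, 0.292, -0.412], [-0.0, -0.514, -0.858, 1.313], [0.0, 0.0, 0.0, 1.0]]
scene jar 0.91 [234.1 206.5] 1021 210 254 188 228 [ 0.589 -0.053  0.02 ]
scene jar 0.37 [303.3 203.2] 384 298 317 191 213 [0.71  0.143 0.02 ]
scene disk 0.45 [166.2 225. ] 73 162 171 220 228 [ 0.521 -0.273  0.02 ]
scene ring 0.51 [280
[... 429 characters left out ...]
04479466 0.019991428755654437 [[0.02, -0.98, 0.198, 0.377], [-1.0, -0.019, 0.004, 0.017], [-0.0, -0.198, -0.98, 1.269], [0.0, 0.0, 0.0, 1.0]]
top jar 0.87 [280.2 203.4] 1276 261 299 188 225 [ 0.589 -0.055  0.02 ]
top jar 0.43 [213.2 163. ] 383 203 223 151 174 [0.715 0.158 0.02 ]
top disk 0.54 [349. 230.] 113 343 354 226 237 [ 0.511 -0.266  0.02 ]
top ring 0.61 [178.3 243. ] 347 169 191 235 256 [0.462 0.254 0.02 ]
top tin 0.55 [212.  160.8] 334 204 223 152 173 [0.722 0.162 0.02 ]
top nailbrush 0.66 [317.4 153.2] 358 300 329 149 162 [ 0.753 -0.172  0.02 ]
top beaker 0.86 [124.7 217.3] 488 116 142 206 228 [0.537 0.423 0.02 ]
top soap 0.93 [400.6 228.9] 414 387 412 220 236 [ 0.518 -0.423  0.02 ]
```

View pics/top0.png

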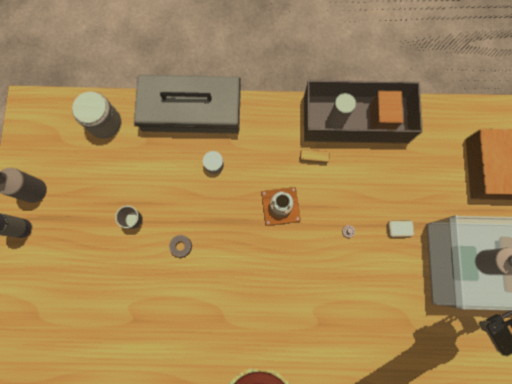

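View pics/scene0.png

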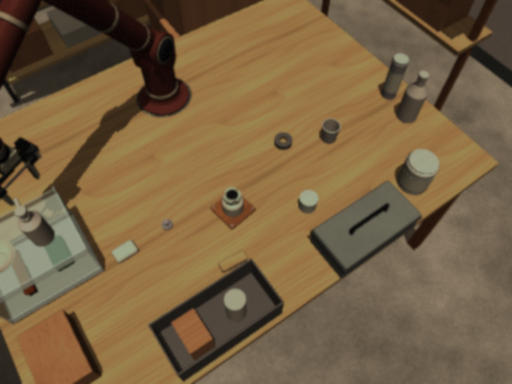

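The top view shows the disk at about (348,231), the ring at (180,247) and the jar at (281,206), with a glass box near the start pose at about (430-512,215-310). The networks agree with all of these. I'll raise the tool and swing clear of the box first.

>>> jog_arm:
  motion:
    - [0,0,0,0,0,-0.04,0]
    - [0,0,0,0,0,-0.08,0]
    - [0,0,0,0,0,-0.1,0]
    - [0,0,0,0.025,-0.032,-0.1,0]
    - [0,0,0,0.05,-0.064,-0.1,0]

```text
time: 1.22
tool_pos: [0.3052, -0.504, 0.3339]
orientation: [3.055, 0.711, 0.001]
wrist_force: [1.1, 0.8, -0.5]
grip_width: 0.0931
grasp_force: 0.0
```

>>> jog_arm:
  motion:
    - [0,0,0,0.026,-0.032,0,0.3]
    - [0,0,0,0.052,-0.064,0,0.3]
    - [0,0,0,0.078,-0.096,0,0.3]
    - [0,0,0,0.106,-0.137,0,0.3]
    - [0,0,0,0.106,-0.137,0,0.3]

```text
time: 1.63
tool_pos: [0.3418, -0.3247, 0.3333]
orientation: [-3.051, -0.734, -0.004]
wrist_force: [0.8, -0.4, 1.2]
grip_width: 0.0663
grasp_force: 0.0
```

```bash
python3 - <<'E'
from h import *
s=sensors.observe(); print(s['time'],s['tool_pos'],s['joint_pos'],s['grip_width'])
Rt=R.from_rotvec(s['orientation']).as_matrix(); print(np.round(Rt,3))
i=imaging.camera_info('wrist'); T=np.array(i['world_from_camera']);print(i['fx'],i['k1'],'cam in tool',np.round(Rt.T@(T[:3,3]-s['tool_pos']),4),np.round(Rt.T@T[:3,:3],3).tolist())
# mask-based: fit centre using top+scene
from scipy.optimize import least_squares
def cyl(p,r,h):
    a=np.linspace(0,2*np.pi,60); return np.array([[p[0]+r*np.cos(t),p[1]+r*np.sin(t),z] for z in (0,h) for t in a])
for t,r,h in [('disk',.019,.012),('ring',.033,.021)]:
    for c in ['top','scene']:
        imaging.grab_frame(c)
        L=imaging.masks_of(c,t)
        if not L: print(t,c,'none');continue
        ys,xs=np.where(L[0]['mask']); ctr=np.array([(xs.min()+xs.max())/2,(ys.min()+ys.max())/2])
        def f(p):
            q=proj(c,cyl(p,r,h)); return (q.min(0)+q.max(0))/2-ctr
        print(t,c,L[0]['conf'],np.round(least_squares(f,onz(c,[ctr],.01)[0,:2]).x,4))
    
E
```

```text
1.6333 [ 0.34184942 -0.32473842  0.3332533 ] [ 0.77855855  0.24327777 -0.08057845  1.7477763   0.01676231  1.15289496
 -0.40489708] 0.06627579213965172
[[ 0.89   0.455  0.001]
 [ 0.455 -0.89   0.004]
 [ 0.003 -0.003 -1.   ]]
310.24890326348805 -0.03819867623882128 cam in tool [ 0.0787  0.0002 -0.1519] [[-0.0, -0.96, -0.279], [1.0, -0.0, 0.001], [-0.001, -0.279, 0.96]]
disk top 0.26 [ 0.5852 -0.0566]
disk scene 0.41 [ 0.5097 -0.2698]
ring top 0.52 [0.4547 0.2481]
ring scene 0.78 [0.4562 0.2464]
```

>>> jog_arm:
  motion:
    - [0,0,0,0.028,0.004,0.026,0.5]
    - [0,0,0,0.056,0.008,0.052,0.5]
    - [0,0,0,0.084,0.012,0.078,0.5]
    - [0,0,0,0.112,0.016,0.104,0.5]
    - [0,0,0,0.14,0.02,0.13,0.5]

```text
time: 2.45
tool_pos: [0.4749, -0.2889, 0.2011]
orientation: [3.059, 0.715, -0.0]
wrist_force: [0.0, -1.3, 0.1]
grip_width: 0.0465
grasp_force: 0.0
```

>>> jog_arm:
  motion:
    - [0,0,0,0.024,0.004,0.02,0.5]
    - [0,0,0,0.036,0.006,0.04,0.5]
    - [0,0,0,0.036,0.006,0.04,0.5]
    - [0,0,0,0.036,0.006,0.04,0.5]

```text
time: 2.78
tool_pos: [0.5082, -0.2777, 0.1612]
orientation: [-3.057, -0.718, 0.005]
wrist_force: [-0.3, -0.8, 0.3]
grip_width: 0.0466
grasp_force: 0.0
```

```bash
cat >> h.py <<'E'
from scipy.optimize import least_squares
def circ(p,r,z):
    a=np.linspace(0,2*np.pi,90); return np.array([[p[0]+r*np.cos(t),p[1]+r*np.sin(t),z] for t in a])
def fit(cam,mask,rz,p0):
    "centre of solid of circles [(r,z)..] matching mask outline moments of filled hull"
    cs,_=cv2.findContours(mask.astype(np.uint8),0,2); h=cv2.convexHull(max(cs,key=cv2.contourArea))
    m=cv2.moments(h); ctr=np.array([m['m10'],m['m01']])/m['m00']
    def f(p):
        q=cv2.convexHull(np.vstack([proj(cam,circ(p,r,z)) for r,z in rz]).astype(np.float32)); n=cv2.moments(q)
        f.a=n['m00']; return np.array([n['m10'],n['m01']])/n['m00']-ctr
    p=least_squares(f,p0,diff_step=1e-3).x; f(p); return p,m['m00'],f.a
def totool(s,d):
    return R.from_rotvec(s['orientation']).as_matrix().T@np.array(d)
E
python3 - <<'E'
from h import *
s=sensors.observe(); print(s['time'],s['tool_pos'],s['joint_pos'],s['grip_width'])
im=imaging.grab_frame('wrist'); cv2.imwrite('pics/w1.png',im)
for d in imaging.masks_of('wrist','disk')[:2]:
    print(d['conf'],d['at'],d['mask'].sum())
    p=fit('wrist',d['mask'],[(.019,.002),(.019,.009),(.008,.025)],[.511,-.268]); print(p, totool(s,np.r_[p[0],0.1]-s['tool_pos']))
E
```

```text
2.7833 [ 0.50816766 -0.27774349  0.16118097] [ 0.52314738  0.58518642 -0.09604316  1.71814896  0.07143921  0.84517145
 -0.71389358] 0.04658152609637994
0.64 [243.3, 176.9] 1105
(array([ 0.51110568, -0.26898611]), 1073.0, 1114.9588495360222) [ 0.00668409 -0.00637988  0.06118051]
```

View pics/w1.png

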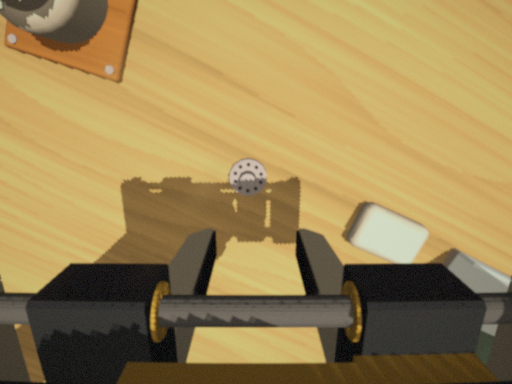

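The wrist view shows the disk at (248,177), knob up and clear of its neighbours. The fitted area matches the mask. I'm aligning and descending.

>>> jog_arm:
  motion:
    - [0,0,0,0.0067,-0.0064,0.03,0.5]
    - [0,0,0,0.0067,-0.0064,0.06,0.5]
    - [0,0,0,0.0067,-0.0064,0.09,0.5]
    - [0,0,0,0.0067,-0.0064,0.11,0.5]
    - [0,0,0,0.0067,-0.0064,0.11,0.5]

```text
time: 3.3
tool_pos: [0.5089, -0.2691, 0.0505]
orientation: [-3.056, -0.715, 0.008]
wrist_force: [-0.3, 0.2, 0.8]
grip_width: 0.0469
grasp_force: 0.0
```

```bash
python3 - <<'E'
from h import *
s=sensors.observe(); print(s['time'],s['tool_pos'],s['grip_width'],s['wrist_force'])
im=imaging.grab_frame('wrist'); cv2.imwrite('pics/w2.png',im)
for d in imaging.masks_of('wrist','disk')[:2]:
    print(d['conf'],d['at'],d['mask'].sum())
    p=fit('wrist',d['mask'],[(.019,.002),(.019,.009),(.008,.025)],[.511,-.268]); print(p, totool(s,np.r_[p[0],0.025]-s['tool_pos']))
E
```

```text
3.3 [ 0.5088816  -0.26914718  0.05046914] 0.04692499504391368 [-0.26880516  0.20522832  0.7800045 ]
0.78 [250.8, 220.6] 2512
(array([ 0.51331601, -0.26847477]), 2468.0, 2439.9748195440043) [0.00438722 0.00146676 0.02544394]
```

View pics/w2.png

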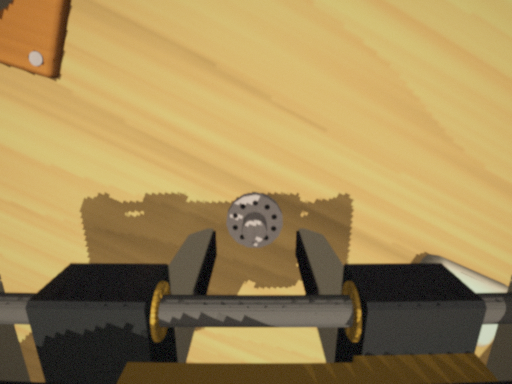

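The disk is centred between the fingers at (255,220). I'll go down and grip the knob gently.

>>> jog_arm:
  motion:
    - [0,0,0,0.0035,0,0.013,0.5]
    - [0,0,0,0.0035,0,0.0255,0.5]
    - [0,0,0,0.0035,0,0.0255,0.5]
    - [0,0,0,0.0035,0,0.0255,0.9]
    - [0,0,0,0.0035,0,0.0255,1]
  grip_force: 12

```text
time: 3.82
tool_pos: [0.5153, -0.2671, 0.0273]
orientation: [3.058, 0.719, 0.0]
wrist_force: [-0.4, 0.1, 0.4]
grip_width: 0.0374
grasp_force: 0.0
```

>>> jog_arm:
  motion:
    - [0,0,0,0,0,0,1]
    - [0,0,0,0,0,0,1]
    - [0,0,0,0,0,0,1]

```text
time: 4.07
tool_pos: [0.5153, -0.267, 0.0275]
orientation: [3.058, 0.719, 0.001]
wrist_force: [-0.1, 0.6, 1.1]
grip_width: 0.0176
grasp_force: 0.4
```

>>> jog_arm:
  motion:
    - [0,0,0,0,0,0,1]
    - [0,0,0,0,0,0,1]
    - [0,0,0,0,0,-0.01,1]
    - [0,0,0,0,0,-0.04,1]
    - [0,0,0,0,0,-0.075,1]

```text
time: 4.48
tool_pos: [0.5135, -0.2663, 0.1015]
orientation: [-3.055, -0.718, 0.007]
wrist_force: [0.6, -0.5, -0.6]
grip_width: 0.0156
grasp_force: 12.0
```

>>> jog_arm:
  motion:
    - [0,0,0,0,0,-0.035,1]
    - [0,0,0,0.01,-0.01,-0.07,1]
    - [0,0,0,0.025,-0.025,-0.1,1]
    - [0,0,0,0.045,-0.045,-0.115,1]
    - [0,0,0,0.07,-0.07,-0.115,1]

```text
time: 4.9
tool_pos: [0.5486, -0.1756, 0.2226]
orientation: [3.054, 0.709, 0.013]
wrist_force: [1.2, -0.9, -1.8]
grip_width: 0.0157
grasp_force: 12.0
```

>>> jog_arm:
  motion:
    - [0,0,0,0.025,-0.025,0,1]
    - [0,0,0,0.05,-0.05,0,1]
    - [0,0,0,0.07,-0.07,0,1]
    - [0,0,0,0.07,-0.07,0,1]
    - [0,0,0,0.07,-0.07,0,1]

```text
time: 5.32
tool_pos: [0.5784, -0.0765, 0.2176]
orientation: [-3.056, -0.727, -0.001]
wrist_force: [0.4, -0.8, -0.6]
grip_width: 0.0153
grasp_force: 12.0
```

```bash
python3 - <<'E'
from h import *
s=sensors.observe(); print(s['time'],s['tool_pos'],s['joint_pos'],s['grip_width'],s['wrist_force'])
im=imaging.grab_frame('wrist'); cv2.imwrite('pics/w3.png',cv2.resize(im,(800,600)))
for t in ['disk','jar','jar_mouth']:
  for d in imaging.masks_of('wrist',t)[:2]:
    ys,xs=np.where(d['mask']);print(t,d['conf'],d['at'],d['mask'].sum(),xs.min(),xs.max(),ys.min(),ys.max(), onz('wrist',[d['at']],.1))
E
```

```text
5.3167 [ 0.57838642 -0.0765479   0.21764238] [ 0.16533221  0.52654648 -0.11111302  1.64263305  0.06616327  0.97574879
 -1.07180753] 0.01525808248169981 [ 0.35972954 -0.79279786 -0.5890616 ]
disk 0.77 [251.9, 242.5] 1713 230 280 214 273 [[ 0.53376862 -0.09911586  0.1       ]]
disk 0.61 [464.3, 330.8] 585 433 488 325 342 [[ 0.54073321 -0.34903466  0.1       ]]
jar 0.88 [241.1, 159.3] 8837 186 302 100 215 [[ 0.60088487 -0.05623621  0.1       ]]
jar 0.54 [255.0, 239.6] 1793 230 281 214 274 [[ 0.53765686 -0.1010201   0.1       ]]
jar_mouth 0.83 [240.7, 156.5] 8690 186 301 101 215 [[ 0.60298468 -0.05500392  0.1       ]]
```

View pics/w3.png

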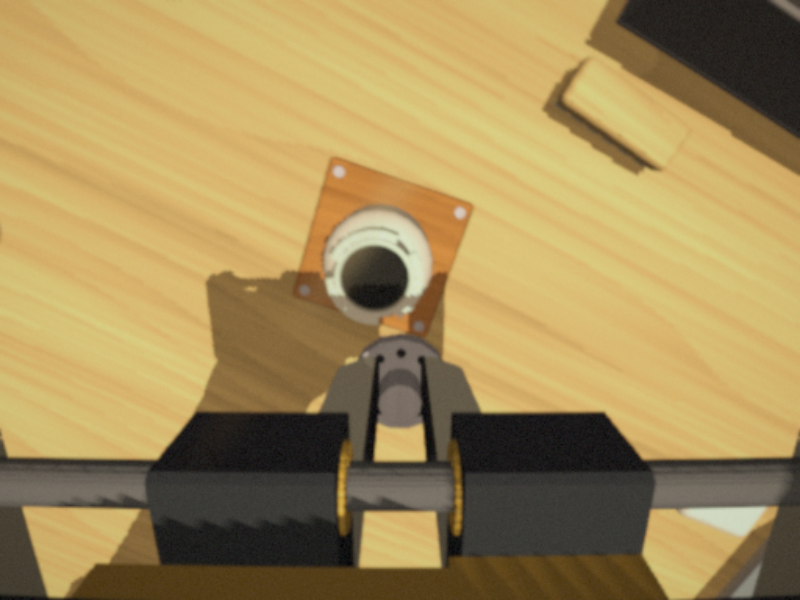

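The wrist view shows the jar mouth at about (240,178) native and the disk held level by its knob, front edge at (256,216). Next I'll fit the mouth centre and the disk's offset in the hand.

```bash
python3 - <<'E'
from h import *
s=sensors.observe(); Rt=R.from_rotvec(s['orientation']).as_matrix()
im=cv2.resize(cv2.imread('pics/w3.png'),(512,384),interpolation=cv2.INTER_AREA); g=im.max(2)
print(g[178,200:285:3], g[145:215:3,240])
for th in (60,80,100):
    m=(g<th).astype(np.uint8); m[:140]=0;m[207:]=0;m[:,:205]=0;m[:,280:]=0
    n,l,st,_=cv2.connectedComponentsWithStats(m); k=1+st[1:,4].argmax()
    p=fit('wrist',l==k,[(.02,.1)],[.59,-.057]); print(th,st[k],p)
# disk in hand: predicted front edge/extents for x offset
d=[d for d in imaging.masks_of('wrist','disk')][0]['mask']; ys,xs=np.where(d)
print('top row',ys.min(),'cols',xs.min(),xs.max())
for dx in (-.004,-.002,0,.002,.004):
  for zt in (.0183,):
    c=np.array([s['tool_pos']+Rt@np.array([dx+.019*np.cos(a),.019*np.sin(a),z]) for a in np.linspace(0,6.28,90) for z in (zt,zt+.009)])
    q=proj('wrist',c); print(dx,q.min(0),q.max(0))
print(Rt.round(3), s['tool_pos'])
E
```

```text
[122 125 162 180 196 212 138  83  72  65  58  57  53  54  48  53  50  50
  50  49  85 219 223 225 213 160 121 122 121] [184 214 218 217 138  72  64  59  56  54  53  51  43  29  25  27  23  34
 115 150 150 136 128 129]
60 [223 160  37  38 894] (array([ 0.58392617, -0.06606071]), 891.5, 1531.8393706945935)
80 [ 221  159   39   39 1123] (array([ 0.58437674, -0.0642676 ]), 1102.0, 1537.2639764543856)
100 [ 220  158   41   41 1298] (array([ 0.58455138, -0.06314625]), 1265.5, 1540.213894906803)
top row 214 cols 230 280
-0.004 [223.62805875 212.49182791] [286.77632374 275.17186418]
-0.002 [223.52800869 209.39881882] [286.8737026  272.31502015]
0 [223.42757174 206.28715611] [286.97145723 269.43988502]
0.002 [223.32674856 203.156743  ] [287.06958698 266.54634215]
0.004 [223.22553987 200.00748327] [287.16809114 263.63427478]
[[ 0.897  0.443 -0.   ]
 [ 0.443 -0.897 -0.001]
 [-0.001  0.001 -1.   ]] [ 0.57755088 -0.08147981  0.21730629]
```

```bash
cat > m.py <<'E'
from h import *
im=None
for k in range(3):
    s=sensors.observe(); Rt=R.from_rotvec(s['orientation']).as_matrix()
    T0=np.array(imaging.camera_info('wrist')['world_from_camera'])
    im=imaging.grab_frame('wrist'); 
    g=im.max(2)
    r=[]
    for th in (100,140):
        m=(g<th).astype(np.uint8); m[:145]=0;m[205:]=0;m[:,:205]=0;m[:,285:]=0
        n,l,st,_=cv2.connectedComponentsWithStats(m); k=1+st[1:,4].argmax()
        p=fit('wrist',l==k,[(.02,.1)],[.59,-.057]); r.append((st[k],p))
    print(s['tool_pos'],s['qvel'].round(3)[:2],(Rt.T@(T0[:3,3]-s['tool_pos'])).round(4)); print(r)
    for e in r: print(totool(s,np.r_[e[1][0],.1]-s['tool_pos']).round(4))
d=imaging.masks_of('wrist','disk')[0]['mask']; ys,xs=np.where(d)
col=d[:,250:262]; print('front row',[np.where(col[:,i])[0].min() for i in range(12)], xs.min(),xs.max())
print(g[204:226,256])
for dx in (-.006,-.004,-.002,0):
    c=np.array([s['tool_pos']+Rt@np.array([dx+.019*np.cos(a),.019*np.sin(a),z]) for a in np.linspace(0,6.28,90) for z in (.0183,.0253)])
    q=proj('wrist',c); print(dx,q[:,1].min())
cv2.imwrite('pics/w4.png',cv2.resize(im[90:290,130:400],(800,593),interpolation=cv2.INTER_CUBIC))
E
python3 m.py
```

```text
[ 0.57759225 -0.08136602  0.21727813] [0.    0.001] [ 0.0787  0.0002 -0.1518]
[(array([ 214,  155,   42,   41, 1174], dtype=int32), (array([ 0.5850325 , -0.05797308]), 1198.5, 1551.4921931989957)), (array([ 213,  154,   43,   43, 1499], dtype=int32), (array([ 0.58524919, -0.0564624 ]), 1457.0, 1555.3694283046061))]
[ 0.0171 -0.0178  0.1173]
[ 0.018  -0.019   0.1173]
[ 0.57768788 -0.08104726  0.21724647] [0.    0.001] [ 0.0787  0.0002 -0.1519]
[(array([ 214,  155,   42,   41, 1191], dtype=int32), (array([ 0.58505338, -0.05776292]), 1208.0, 1551.1711716984864)), (array([ 213,  154,   43,   44, 1500], dtype=int32), (array([ 0.58515849, -0.05625694]), 1464.5, 1554.568092764006))]
[ 0.017  -0.0177  0.1172]
[ 0.0177 -0.019   0.1172]
[ 0.5777694  -0.0807409   0.21721211] [-0.005  0.002] [ 0.0787  0.0002 -0.1519]
[(array([ 214,  155,   42,   41, 1201], dtype=int32), (array([ 0.58506769, -0.05788717]), 1195.5, 1550.181797145633)), (array([ 213,  154,   44,   44, 1499], dtype=int32), (array([ 0.58514728, -0.05631913]), 1469.0, 1553.5933892788598))]
[ 0.0167 -0.0173  0.1172]
[ 0.0175 -0.0187  0.1172]
front row [np.int64(215), np.int64(214), np.int64(214), np.int64(214), np.int64(214), np.int64(214), np.int64(214), np.int64(214), np.int64(214), np.int64(214), np.int64(215), np.int64(215)] 231 279
[204 205 210 209 203 193 197 209 199 160 110  83  91 107 119 125 124 117
 107  77  39  29]
-0.006 217.13062793908398
-0.004 214.0311270955226
-0.002 210.9127029276039
0 207.77525465536706
```

View pics/w4.png

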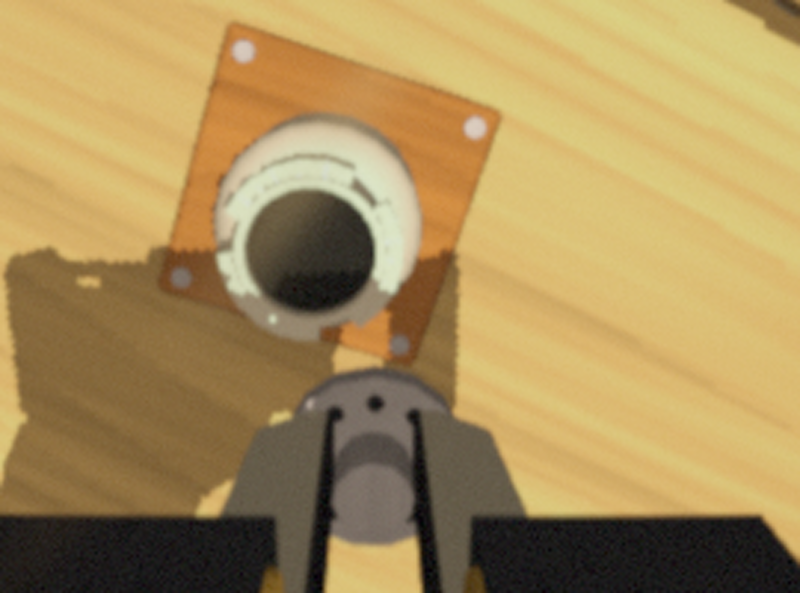

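The close-up shows the mouth centred at crop (310,250) and the disk with its front edge centred on the tool axis. Lug gaps show at image angles of about 50, 170 and 290 degrees, which is world yaw of about -14, 106 and -134 degrees. I'll move over the mouth and stop above the rim.

>>> jog_arm:
  motion:
    - [0,0,0,0.012,-0.01,0.01,1]
    - [0,0,0,0.021,-0.0185,0.03,1]
    - [0,0,0,0.021,-0.0185,0.055,1]
    - [0,0,0,0.021,-0.0185,0.075,1]
    - [0,0,0,0.021,-0.0185,0.075,1]

```text
time: 6.18
tool_pos: [0.5855, -0.0532, 0.1381]
orientation: [-3.056, -0.719, 0.014]
wrist_force: [-1.0, -0.1, -0.6]
grip_width: 0.0153
grasp_force: 12.0
```

>>> jog_arm:
  motion:
    - [0,0,0,0,0,0,1]
    - [0,0,0,0,0,0,1]

```text
time: 6.35
tool_pos: [0.5896, -0.0538, 0.1433]
orientation: [3.058, 0.718, 0.003]
wrist_force: [0.9, -0.1, 0.1]
grip_width: 0.0156
grasp_force: 12.0
```

```bash
python3 - <<'E'
from h import *
s=sensors.observe(); Rt=R.from_rotvec(s['orientation']).as_matrix(); print(s['tool_pos'],s['orientation'],s['wrist_force'])
im=imaging.grab_frame('wrist'); s2=sensors.observe(); print(s2['tool_pos'])
def tp(dx,dy,r,z): return np.array([s['tool_pos']+Rt@np.array([dx+r*np.cos(a),dy+r*np.sin(a),0]) for a in np.linspace(0,6.283,120)])*[1,1,0]+[0,0,z]
zb=s['tool_pos'][2]-.0273
o=cv2.resize(im,None,fx=4,fy=4,interpolation=cv2.INTER_CUBIC)
J=circ([.5852,-.0563],.02,.1)
for P,c in [(J,(0,0,255)),(tp(-.0036,0,.019,zb+.009),(0,255,0))]:
    q=proj('wrist',P); cv2.polylines(o,[np.int32(q*4+1.5)],True,c,1)
cv2.imwrite('pics/w5.png',o[4*110:4*260,4*156:4*356])
E
```

```text
[ 0.58955443 -0.05377364  0.14332269] [3.05786021 0.71780731 0.00322337] [ 0.88680351 -0.11186167  0.11110716]
[ 0.5898421  -0.053737    0.14375841]
```

View pics/w5.png

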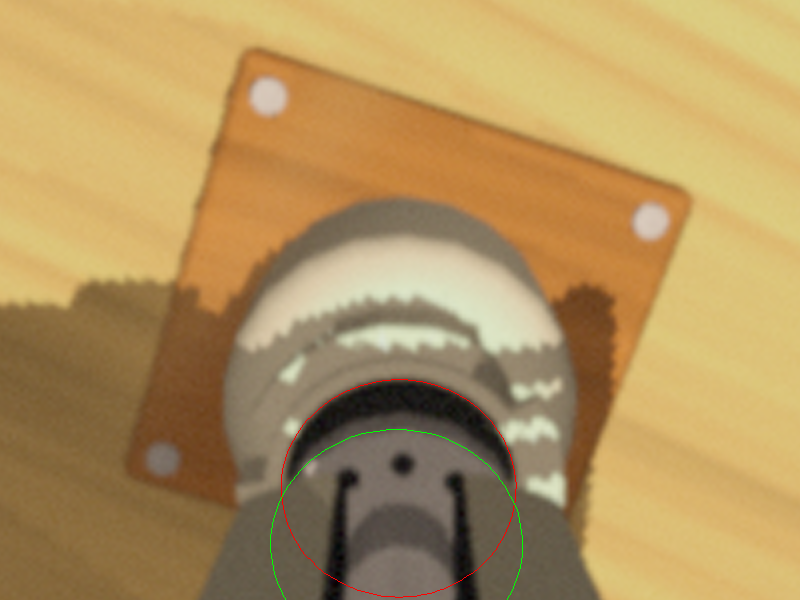

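The fitted mouth circle sits on the rim, and the disk is just behind it with its front edge at about row 214. I'll compute the relative offset purely in the camera and tool frame.

```bash
python3 - <<'E'
from h import *
im=[];Z=[]
for k in range(3):
    Z.append(sensors.observe()['tool_pos']); im.append(imaging.grab_frame('wrist').astype(float))
im=np.mean(im,0); g=im.max(2); print(np.array(Z))
print('col256 rows 198..222',g[198:223,254:259].mean(1).round())
print('row 226 cols 222..234',g[225:228,220:236].mean(0).round(),'cols 276..292',g[225:228,276:292].mean(0).round())
print('row 219',g[218:221,220:240].mean(0).round(),g[218:221,272:292].mean(0).round())
c=imaging.camera_info('wrist'); print(c['cx'],c['cy'])
K=np.array([[c['fx'],0,c['cx']],[0,c['fy'],c['cy']],[0,0,1.]])
C=np.array([.0787,.0002,-.1519]); M=np.array([[0,-.9603,-.279],[1,0,.0005],[0,-.279,.9603]])
def hit(px,z):
    p=cv2.undistortPoints(np.array(px,float).reshape(-1,1,2),K,np.array([c['k1'],0,0,0,0.]))[:,0]
    d=np.c_[p,np.ones(len(p))]@M.T; return (C+d*((z-C[2])/d[:,2])[:,None]).round(4)
for z in (.040,.043,.046): print('mouth front',z,hit([[256.2,204.5],[256.2,205.5]],z))
for z in (.0183,.0253): print('disk front',z,hit([[256.5,213.5],[256.5,214.5]],z))
E
```

```text
[[ 0.5898421  -0.053737    0.14375841]
 [ 0.58983798 -0.05367661  0.14389416]
 [ 0.58969718 -0.05361561  0.14382639]]
col256 rows 198..222 [150. 138. 137. 147. 151. 146. 123.  70.  28.  25.  25.  25.  26.  26.
  40.  62.  78.  82.  89. 104. 119. 123. 123. 122. 114.]
row 226 cols 222..234 [107. 110. 126. 144. 150. 151. 141. 104.  57.  39.  55.  91. 136. 163.
 165. 138.] cols 276..292 [118. 113. 105.  94.  80.  54.  38.  69. 117. 144. 151. 150. 151. 151.
 151. 151.]
row 219 [143. 145. 147. 146. 143. 147. 150. 150. 143. 117.  76.  39.  29.  25.
  27.  35.  47.  55.  65.  75.] [ 75.  63.  55.  43.  36.  28.  31.  34.  72. 143. 198. 214. 203. 191.
 190. 197. 203. 194. 174. 171.]
255.5801241091049 194.11846456738886
mouth front 0.04 [[0.0159 0.0007 0.04  ]
 [0.0152 0.0007 0.04  ]]
mouth front 0.043 [[0.0149 0.0007 0.043 ]
 [0.0142 0.0007 0.043 ]]
mouth front 0.046 [[0.014  0.0007 0.046 ]
 [0.0132 0.0007 0.046 ]]
disk front 0.0183 [[0.0175 0.0008 0.0183]
 [0.0169 0.0008 0.0183]]
disk front 0.0253 [[0.015  0.0009 0.0253]
 [0.0143 0.0009 0.0253]]
```

>>> jog_arm:
  motion:
    - [0,0,0,-0.0025,0,0,1]
    - [0,0,0,-0.0025,0,0.006,1]
    - [0,0,0,-0.0025,0,0.012,1]
    - [0,0,0,-0.0025,0,0.015,1]
    - [0,0,0,-0.0025,0,0.015,1]

```text
time: 6.97
tool_pos: [0.5863, -0.0544, 0.1264]
orientation: [-3.058, -0.719, 0.001]
wrist_force: [0.3, 0.4, -0.4]
grip_width: 0.0155
grasp_force: 12.0
```

>>> jog_arm:
  motion:
    - [0,0,0,0,0,0.001,1]
    - [0,0,0,0,0,0.002,1]
    - [0,0,0,0,0,0.003,1]
    - [0,0,0,0,0,0.003,1]

```text
time: 7.3
tool_pos: [0.5873, -0.0544, 0.1247]
orientation: [3.058, 0.719, 0.003]
wrist_force: [0.9, -0.9, -0.6]
grip_width: 0.0155
grasp_force: 12.0
```

```bash
python3 - <<'E'
from h import *
s=sensors.observe(); print(s['tool_pos'],s['wrist_force'],s['torque'])
im=imaging.grab_frame('wrist'); o=cv2.resize(im[130:250,176:336],(800,600),interpolation=cv2.INTER_CUBIC)
cv2.imwrite('pics/w6.png',o)
E
```

```text
[ 0.58730961 -0.05436867  0.12474675] [ 0.94921099 -0.91311104 -0.57123794] [ 0.01478844 -0.20350255  0.03979195]
```

View pics/w6.png

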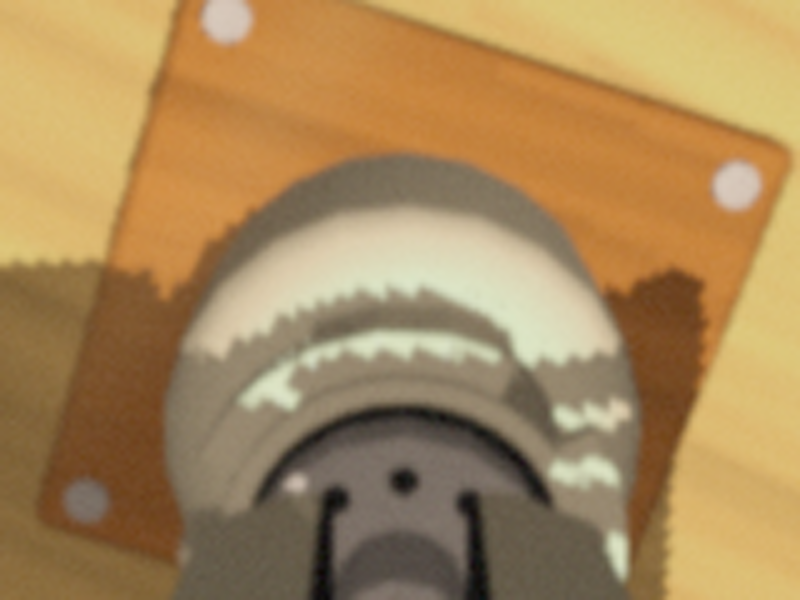

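The disk is concentric in the mouth at crop (405,410) with an even dark gap and no contact force. I'll keep going down slowly.

>>> jog_arm:
  motion:
    - [0,0,0,0,0,0.001,1]
    - [0,0,0,0,0,0.002,1]
    - [0,0,0,0,0,0.002,1]
    - [0,0,0,0,0,0.002,1]

```text
time: 7.68
tool_pos: [0.5872, -0.0544, 0.1224]
orientation: [3.058, 0.719, 0.003]
wrist_force: [3.7, 1.4, 1.2]
grip_width: 0.0152
grasp_force: 12.0
```

>>> jog_arm:
  motion:
    - [0,0,0,0,0,0.001,1]
    - [0,0,0,0,0,0.001,1]
    - [0,0,0,0,0,0.001,1]

```text
time: 7.93
tool_pos: [0.5873, -0.0544, 0.1217]
orientation: [3.058, 0.719, 0.003]
wrist_force: [4.1, 0.0, 3.5]
grip_width: 0.0158
grasp_force: 12.0
```

>>> jog_arm:
  motion:
    - [0,0,0,0.0006,0.0003,0,1]
    - [0,0,0,0.0006,0.0003,0,1]
    - [0,0,0,0.0006,0.0003,0,1]

```text
time: 8.18
tool_pos: [0.5873, -0.0543, 0.1215]
orientation: [-3.058, -0.719, -0.001]
wrist_force: [1.8, 1.6, 5.3]
grip_width: 0.0154
grasp_force: 12.0
```

>>> jog_arm:
  motion:
    - [0,0,0,0,0,0,0.6]
    - [0,0,0,0,0,0,0.6]
    - [0,0,0,0,0,0,0.6]
    - [0,0,0,0,0,0,0.6]

```text
time: 8.52
tool_pos: [0.5855, -0.0548, 0.1201]
orientation: [-3.058, -0.718, 0.006]
wrist_force: [0.7, 0.6, -0.1]
grip_width: 0.0356
grasp_force: 0.0
```

>>> jog_arm:
  motion:
    - [0,0,0,0,0,-0.01,0.6]
    - [0,0,0,0,0,-0.03,0.6]
    - [0,0,0,0,0,-0.06,0.5]
    - [0,0,0,0,0,-0.09,0.3]
    - [0,0,0,0,0,-0.09,0]

```text
time: 8.93
tool_pos: [0.5907, -0.0546, 0.218]
orientation: [3.055, 0.718, 0.019]
wrist_force: [-0.1, 0.5, 0.6]
grip_width: 0.053
grasp_force: 0.0
```

>>> jog_arm:
  motion:
    - [0,0,0,-0.02,0,0,0]
    - [0,0,0,-0.02,0,0,0]
    - [0,0,0,-0.02,0,0,0]
    - [0,0,0,-0.02,0,0,0]

```text
time: 9.27
tool_pos: [0.5694, -0.0631, 0.2111]
orientation: [-3.058, -0.719, -0.0]
wrist_force: [0.4, -0.3, 0.8]
grip_width: 0.0792
grasp_force: 0.0
```

```bash
python3 - <<'E'
from h import *
s=sensors.observe(); print(s['tool_pos'],s['wrist_force'],s['joint_pos'])
im=imaging.grab_frame('wrist'); ds=imaging.masks_of('wrist','disk')
for d in ds[:2]:
    ys,xs=np.where(d['mask']); print(d['conf'],d['at'],d['mask'].sum()); u,v=map(int,d['at'])
    try: print(fit('wrist',d['mask'],[(.019,.104),(.008,.12)],[.585,-.056]))
    except Exception as e: print(e)
u,v=map(int,ds[0]['at']); x0=max(0,min(352,u-80)); y0=max(0,min(264,v-60))
o=cv2.resize(im[y0:y0+120,x0:x0+160],(800,600),interpolation=cv2.INTER_CUBIC); print(x0,y0)
cv2.imwrite('pics/w7.png',o)
E
```

```text
[ 0.56938832 -0.06310545  0.21109405] [ 0.40929132 -0.26234009  0.80336202] [ 0.14426846  0.51781169 -0.11119101  1.68070949  0.06714191  0.946824
 -1.10073381]
0.82 [254.2, 178.8] 1525
(array([ 0.58503263, -0.05555811]), 1490.5, 1505.0555880446918)
0.29 [253.6, 149.6] 7570
(array([ 0.60159198, -0.04759928]), 9133.0, 1592.8703338076593)
174 118
```

View pics/w7.png

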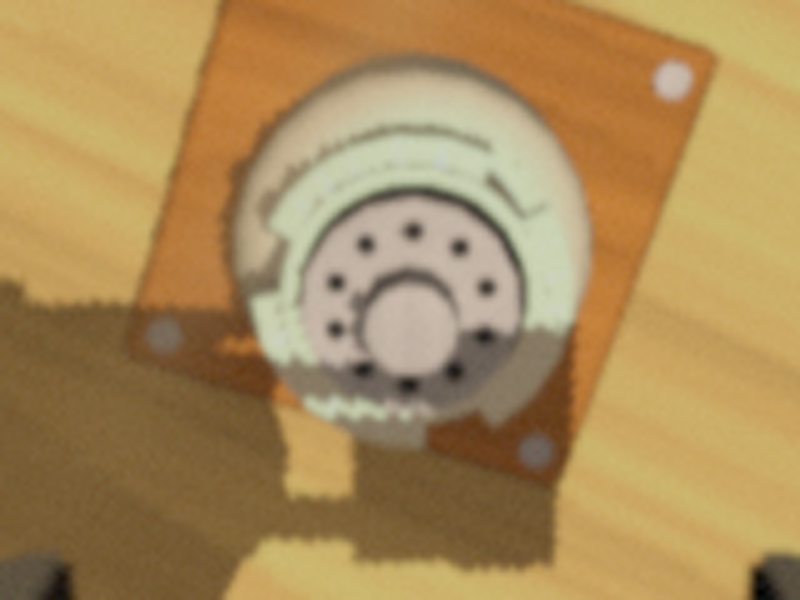

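The disk sits flat and centred, fit centre (0.585,-0.0557), with a lug gap at world yaw of about -13.5 degrees. I'll head for the ring, unwinding the wrist counter-clockwise on the way so there's room to screw clockwise.

>>> jog_arm:
  motion:
    - [0,0,-0.12,0.0015,-0.0131,0,0]
    - [0,0,-0.24,0.003,-0.0262,0,0]
    - [0,0,-0.36,0.0045,-0.0394,0,0]
    - [0,0,-0.48,0.006,-0.0526,0,0]
    - [0,0,-0.6,0.0074,-0.0657,0,0]

```text
time: 9.78
tool_pos: [0.5467, -0.0001, 0.2109]
orientation: [-2.703, -1.599, -0.0]
wrist_force: [0.3, 0.9, -0.3]
grip_width: 0.0927
grasp_force: 0.0
```

```bash
python3 - <<'E'
from h import *
s=sensors.observe(); print(s['tool_pos'],s['joint_pos'],R.from_rotvec(s['orientation']).as_matrix()[:,0])
E
```

```text
[ 5.46708066e-01 -1.26652480e-04  2.10872730e-01] [ 0.14888492  0.49082755 -0.28295731  1.74955476  0.16488383  0.92459905
 -0.70443971] [4.81548918e-01 8.76419129e-01 3.86090510e-04]
```

j7 rises as the tool turns counter-clockwise, as planned, so I'll continue.

>>> jog_arm:
  motion:
    - [0,0,-0.12,0.0086,-0.01,0,0]
    - [0,0,-0.24,0.0172,-0.02,0,0]
    - [0,0,-0.36,0.0258,-0.03,0,0]
    - [0,0,-0.48,0.0345,-0.04,0,0]
    - [0,0,-0.6,0.0432,-0.0501,0,0]

```text
time: 10.2
tool_pos: [0.524, 0.0619, 0.211]
orientation: [-2.111, -2.326, -0.001]
wrist_force: [-0.8, -0.0, -0.8]
grip_width: 0.0927
grasp_force: 0.0
```

>>> jog_arm:
  motion:
    - [0,0,-0.12,0.0128,-0.0034,0,0]
    - [0,0,-0.24,0.0256,-0.0068,0,0]
    - [0,0,-0.36,0.0384,-0.0101,0,0]
    - [0,0,-0.48,0.0511,-0.0135,0,0]
    - [0,0,-0.6,0.0639,-0.0169,0,0]

```text
time: 10.62
tool_pos: [0.5013, 0.124, 0.211]
orientation: [-1.329, -2.846, -0.001]
wrist_force: [0.1, 0.4, -0.4]
grip_width: 0.093
grasp_force: 0.0
```

>>> jog_arm:
  motion:
    - [0,0,-0.12,0.0125,0.0044,0,0]
    - [0,0,-0.24,0.025,0.0088,0,0]
    - [0,0,-0.36,0.0375,0.0133,0,0]
    - [0,0,-0.48,0.05,0.0178,0,0]
    - [0,0,-0.6,0.0624,0.0222,0,0]

```text
time: 11.03
tool_pos: [0.4786, 0.1862, 0.211]
orientation: [-0.429, -3.112, -0.001]
wrist_force: [-0.1, -0.0, 0.6]
grip_width: 0.0931
grasp_force: 0.0
```

>>> jog_arm:
  motion:
    - [0,0,-0.12,0.0078,0.0107,0.01,0]
    - [0,0,-0.24,0.0156,0.0214,0.02,0]
    - [0,0,-0.36,0.0234,0.0321,0.03,0]
    - [0,0,-0.48,0.0312,0.0428,0.04,0]
    - [0,0,-0.6,0.0389,0.0535,0.05,0]

```text
time: 11.45
tool_pos: [0.456, 0.2484, 0.1605]
orientation: [0.509, -3.1, -0.001]
wrist_force: [0.5, -0.7, 1.3]
grip_width: 0.0931
grasp_force: 0.0
```

>>> jog_arm:
  motion:
    - [0,0,0,0,0,0,0]
    - [0,0,0,0,0,0,0]
    - [0,0,0,0,0,0,0]

```text
time: 11.7
tool_pos: [0.4566, 0.247, 0.1614]
orientation: [-0.496, 3.102, -0.0]
wrist_force: [-0.2, 0.1, -0.8]
grip_width: 0.0931
grasp_force: 0.0
```

```bash
python3 - <<'E'
from h import *
s=sensors.observe(); print(s['tool_pos'],s['joint_pos'],s['grip_width'],R.from_rotvec(s['orientation']).as_matrix()[:,0])
for k in range(2):
  s=sensors.observe();im=imaging.grab_frame('wrist')
  for d in imaging.masks_of('wrist','ring')[:2]:
    ys,xs=np.where(d['mask']);print(d['conf'],d['at'],d['mask'].sum(),xs.min(),xs.max(),ys.min(),ys.max())
    p=fit('wrist',d['mask'],[(.033,.0),(.033,.021)],[.455,.2475]); print(p, totool(s,np.r_[p[0],0.06]-s['tool_pos']))
cv2.imwrite('pics/w8.png',im)
E
```

```text
[0.45660161 0.24696435 0.16136486] [ 0.025735    0.65098442 -0.89266486  1.87184956  0.63062851  0.92866908
  0.722106  ] 0.09310222690632304 [-9.50234107e-01 -3.11536646e-01 -2.47009288e-04]
0.58 [263.0, 169.7] 3083 224 291 150 218
(array([0.45640067, 0.24860032]), 3630.0, 3632.420828771894) [-0.00029369  0.00164492  0.10136449]
0.21 [363.2, 333.7] 977 338 386 274 356
(array([0.60071106, 0.43510261]), 687.0, 2667.524974152446) [-0.19552464  0.1339078   0.10137649]
0.72 [267.0, 169.3] 2933 225 291 150 217
(array([0.45621413, 0.24884953]), 3500.0, 3631.5992178267334) [6.40755944e-06 2.30039015e-03 1.01704239e-01]
0.71 [130.9, 363.4] 1010 113 148 334 383
(array([0.72139154, 0.17296256]), 994.0, 2514.02211015136) [-0.22832457 -0.15243402  0.10204596]
```

>>> jog_arm:
  motion:
    - [0,0,0,0,0.002,0.03,0]
    - [0,0,0,0,0.002,0.065,0]
    - [0,0,0,0,0.002,0.1,0]
    - [0,0,0,0,0.002,0.125,0]
    - [0,0,0,0,0.002,0.138,0]

```text
time: 12.32
tool_pos: [0.4546, 0.2475, 0.0206]
orientation: [0.498, -3.099, 0.004]
wrist_force: [0.4, -0.1, -0.1]
grip_width: 0.0928
grasp_force: 0.0
```

>>> jog_arm:
  motion:
    - [0,0,0,0,0,0.003,0]
    - [0,0,0,0,0,0.005,0]
    - [0,0,0,0,0,0.005,0.3]
    - [0,0,0,0,0,0.005,0.5]
    - [0,0,0,0,0,0.005,0.5]
  grip_force: 15

```text
time: 12.73
tool_pos: [0.456, 0.2497, 0.0194]
orientation: [-0.5, 3.099, 0.001]
wrist_force: [-0.0, 0.5, -0.0]
grip_width: 0.0773
grasp_force: 0.0
```

>>> jog_arm:
  motion:
    - [0,0,0,0,0,0,0.6]
    - [0,0,0,0,0,0,0.6]
    - [0,0,0,0,0,0,0.6]

```text
time: 12.98
tool_pos: [0.4557, 0.2494, 0.0189]
orientation: [-0.5, 3.1, 0.0]
wrist_force: [-0.2, -0.4, 3.8]
grip_width: 0.0659
grasp_force: 15.0
```

>>> jog_arm:
  motion:
    - [0,0,0,0,0,-0.015,0.6]
    - [0,0,0,0,0,-0.05,0.6]
    - [0,0,0,0,0,-0.09,0.6]
    - [0,0,0,0,0,-0.13,0.6]
    - [0,0,0,0,0,-0.17,0.6]

```text
time: 13.4
tool_pos: [0.4546, 0.2489, 0.1897]
orientation: [0.502, -3.1, 0.0]
wrist_force: [1.0, -0.2, -0.7]
grip_width: 0.0658
grasp_force: 15.0
```

>>> jog_arm:
  motion:
    - [0,0,0,-0.002,-0.025,-0.01,0.6]
    - [0,0,0,-0.005,-0.06,-0.01,0.6]
    - [0,0,0,-0.008,-0.095,-0.01,0.6]
    - [0,0,0,-0.011,-0.13,-0.01,0.6]
    - [0,0,0,-0.014,-0.165,-0.01,0.6]

```text
time: 13.82
tool_pos: [0.5207, 0.0952, 0.1982]
orientation: [0.501, -3.101, 0.001]
wrist_force: [0.5, -0.3, -1.4]
grip_width: 0.0661
grasp_force: 15.0
```

>>> jog_arm:
  motion:
    - [0,0,0,-0.003,-0.035,0,0.6]
    - [0,0,0,-0.006,-0.07,0,0.6]
    - [0,0,0,-0.009,-0.105,0,0.6]
    - [0,0,0,-0.012,-0.14,0,0.6]
    - [0,0,0,-0.014,-0.165,0,0.6]

```text
time: 14.23
tool_pos: [0.5863, -0.0596, 0.1974]
orientation: [0.494, -3.101, 0.003]
wrist_force: [0.2, -0.7, -0.7]
grip_width: 0.0656
grasp_force: 15.0
```

>>> jog_arm:
  motion:
    - [0,0,0,0,0,0,0.6]
    - [0,0,0,0,0,0,0.6]
    - [0,0,0,0,0,0,0.6]
    - [0,0,0,0,0,0,0.6]

```text
time: 14.57
tool_pos: [0.5851, -0.0532, 0.1984]
orientation: [0.506, -3.101, -0.002]
wrist_force: [0.3, 0.7, -1.1]
grip_width: 0.0658
grasp_force: 15.0
```

```bash
python3 - <<'E'
from h import *
s=sensors.observe(); print(s['time'],s['tool_pos'],s['joint_pos'],s['grip_width'],R.from_rotvec(s['orientation']).as_matrix()[:,0])
for k in range(2):
  s=sensors.observe();Rt=R.from_rotvec(s['orientation']).as_matrix();im=imaging.grab_frame('wrist')
  for t in ('disk','ring','jar'):
   for d in imaging.masks_of('wrist',t)[:2]:
    ys,xs=np.where(d['mask']);print(t,d['conf'],d['at'],d['mask'].sum(),xs.min(),xs.max(),ys.min(),ys.max())
    if t=='disk':
        p=fit('wrist',d['mask'],[(.019,.104),(.008,.12)],[.585,-.056]); print(p, totool(s,np.r_[p[0],0.1]-s['tool_pos']))
for dx in (-.002,0,.002):
    q=proj('wrist',[s['tool_pos']+Rt@np.array([dx+.033*np.cos(a),.033*np.sin(a),z]) for a in np.linspace(0,6.28,90) for z in (-.002,.019)]); print('ring pred',dx,q.min(0),q.max(0))
cv2.imwrite('pics/w9.png',cv2.resize(im,(800,600)))
E
```

```text
14.5667 [ 0.58512279 -0.05317986  0.19839652] [ 0.59192222  0.71570922 -0.94030792  1.63935041  0.62931983  1.11756513
  1.37549213] 0.06577613557442234 [-9.48136596e-01 -3.17863155e-01 -1.02977999e-04]
disk 0.71 [249.0, 183.8] 260 235 269 176 186
(array([ 0.57163043, -0.06150003]), 258.0, 1642.4027089490555) [ 0.01544741 -0.0036959   0.09839138]
ring 0.57 [259.5, 228.6] 9557 194 318 185 294
jar 0.65 [248.2, 157.2] 6464 199 310 118 212
jar 0.64 [253.8, 228.4] 9458 194 317 185 295
disk 0.57 [252.3, 184.0] 320 234 272 175 187
(array([ 0.57174331, -0.06156458]), 332.5, 1643.5480695081642) [ 0.01546732 -0.00283703  0.09844226]
ring 0.56 [257.6, 228.4] 9207 194 317 185 294
jar 0.8 [250.5, 161.0] 6546 201 311 117 212
ring pred -0.002 [196.16193308 188.28704312] [319.22597853 310.05955176]
ring pred 0 [195.94308329 184.89319463] [319.44695652 307.07901985]
ring pred 0.002 [195.72322784 181.47780016] [319.66891452 304.07667134]
```

View pics/w9.png

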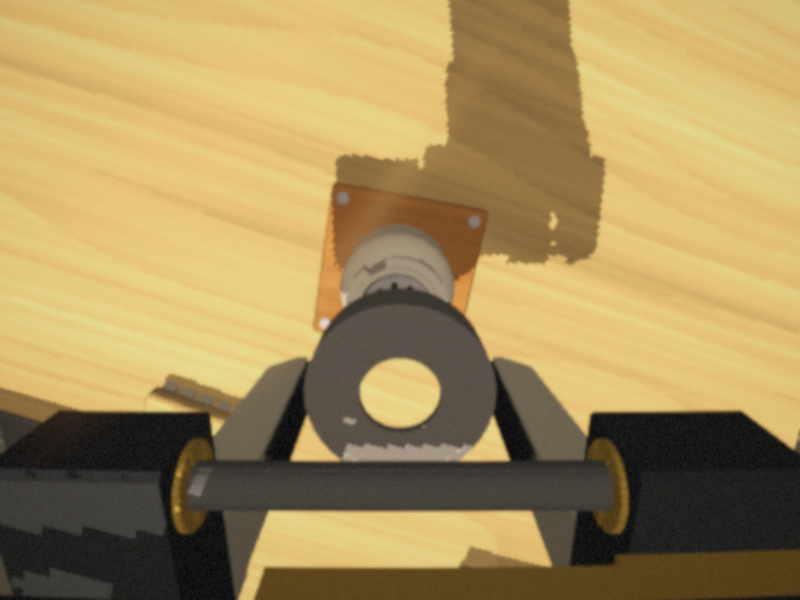

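The ring is held level and centred at about (256,247) native. The jar and disk are about 2 mm to the tool's -y, which agrees with the pose estimate. I'll correct that and lower.

>>> jog_arm:
  motion:
    - [0,0,0,0.001,-0.0025,0.015,0.6]
    - [0,0,0,0.001,-0.0025,0.035,0.6]
    - [0,0,0,0.001,-0.0025,0.055,0.6]
    - [0,0,0,0.001,-0.0025,0.068,0.6]
    - [0,0,0,0.001,-0.0025,0.068,0.6]

```text
time: 15.38
tool_pos: [0.5837, -0.0585, 0.1273]
orientation: [0.5, -3.096, -0.001]
wrist_force: [-0.3, 0.0, -1.2]
grip_width: 0.0655
grasp_force: 15.0
```

>>> jog_arm:
  motion:
    - [0,0,0,0,0,0,0.6]
    - [0,0,0,0,0,0,0.6]
    - [0,0,0,0,0,0,0.6]
    - [0,0,0,0,0,0,0.6]

```text
time: 15.72
tool_pos: [0.5863, -0.0576, 0.1314]
orientation: [-0.5, 3.099, -0.0]
wrist_force: [0.7, 0.5, -1.2]
grip_width: 0.0657
grasp_force: 15.0
```

```bash
python3 - <<'E'
from h import *
for k in range(2):
  s=sensors.observe();Rt=R.from_rotvec(s['orientation']).as_matrix();im=imaging.grab_frame('wrist')
  print(s['tool_pos'],s['wrist_force'],s['joint_pos'][6],totool(s,np.array([.585,-.0558,.1])-s['tool_pos']))
  for d in imaging.masks_of('wrist','disk')[:2]:
    ys,xs=np.where(d['mask']);print(d['conf'],d['at'],d['mask'].sum(),xs.min(),xs.max(),ys.min(),ys.max())
print('knob pred',proj('wrist',[[.585,-.0558,.12]]),'opening pred',proj('wrist',[s['tool_pos']+Rt@np.array([0,0,-.002])]))
E
```

```text
[ 0.58630696 -0.05761221  0.13136972] [ 0.71492821  0.47209302 -1.23082546] 1.3131061320215256 [0.00073721 0.0021501  0.03136694]
0.81 [257.0, 245.3] 939 234 279 230 257
[ 0.58600396 -0.05778494  0.1309909 ] [-0.2901144   0.32735001 -0.29000883] 1.313041412017716 [0.00037009 0.00221704 0.03098922]
0.62 [255.3, 243.2] 1012 233 280 230 258
0.34 [255.1, 162.3] 8547 193 329 122 267
knob pred [[259.79800684 243.89178074]] opening pred [[255.97251525 255.05920441]]
```

```bash
python3 - <<'E'
from h import *
im=np.mean([imaging.grab_frame('wrist').astype(float) for _ in range(3)],0)
g=im.mean(2); h=im[:,:,2]-im[:,:,0]
for r in range(222,272,3): print(r,g[r:r+2,226:288:2].mean(0).round().astype(int).tolist())
# foot (orange) outline in hsv
hs=cv2.cvtColor(im.astype(np.uint8),cv2.COLOR_BGR2HSV)
# jar outline (low saturation bright) widths on rows
for r in range(150,200,8):
    x=np.where((hs[r,:,1]<70)&(g[r]>60))[0]; x=x[(x>180)&(x<340)]; print(r,x.min() if len(x) else None,x.max() if len(x) else None,len(x))
P=lambda z,rad:proj('wrist',circ([.585,-.0558],rad,z))
q=P(.062,.036); print('pred shoulder cols',q.min(0),q.max(0))
E
```

```text
222 [83, 84, 83, 82, 82, 84, 82, 84, 83, 84, 83, 84, 83, 84, 84, 82, 83, 82, 83, 83, 83, 82, 83, 83, 83, 84, 83, 84, 83, 83, 83]
225 [81, 82, 83, 83, 83, 82, 82, 83, 83, 83, 83, 83, 83, 83, 82, 83, 83, 83, 82, 83, 83, 84, 82, 83, 83, 83, 84, 83, 82, 82, 82]
228 [83, 83, 83, 83, 82, 84, 83, 83, 83, 83, 83, 83, 84, 82, 84, 86, 87, 86, 86, 84, 81, 83, 84, 83, 84, 84, 82, 82, 83, 81, 82]
231 [83, 82, 82, 83, 82, 82, 83, 85, 90, 104, 111, 80, 88, 98, 111, 123, 122, 124, 125, 121, 104, 88, 83, 83, 82, 82, 83, 84, 83, 82, 84]
234 [83, 83, 81, 83, 83, 82, 95, 117, 125, 127, 117, 87, 115, 126, 126, 125, 123, 125, 128, 128, 127, 120, 99, 83, 87, 83, 83, 84, 83, 84, 82]
237 [84, 83, 83, 84, 86, 106, 94, 83, 114, 128, 115, 114, 125, 128, 126, 126, 123, 123, 127, 127, 127, 124, 121, 112, 155, 131, 85, 83, 84, 83, 83]
240 [82, 83, 81, 88, 117, 118, 50, 35, 82, 124, 112, 123, 123, 126, 125, 124, 124, 122, 125, 127, 127, 124, 123, 139, 206, 186, 108, 84, 84, 83, 83]
243 [83, 82, 86, 107, 125, 127, 119, 114, 123, 125, 112, 124, 124, 126, 125, 124, 124, 123, 124, 126, 127, 124, 122, 120, 156, 131, 123
[... 855 characters left out ...]
, 146, 145, 146, 146, 145, 145, 145, 145, 146, 145, 145, 139, 88, 72, 83, 82, 82]
264 [83, 82, 82, 78, 75, 142, 186, 191, 187, 157, 147, 146, 146, 144, 146, 145, 145, 144, 145, 146, 145, 146, 146, 147, 133, 83, 67, 82, 81, 82, 82]
267 [87, 83, 81, 82, 77, 64, 104, 169, 188, 189, 186, 180, 174, 168, 162, 157, 158, 157, 159, 162, 165, 168, 166, 135, 69, 70, 81, 82, 83, 81, 83]
270 [113, 101, 81, 82, 83, 81, 70, 64, 89, 134, 171, 184, 190, 192, 192, 191, 191, 188, 184, 170, 143, 120, 77, 64, 77, 82, 81, 84, 81, 82, 82]
150 315 322 8
158 249 269 12
166 240 284 36
174 231 291 57
182 226 295 70
190 219 299 36
198 215 302 64
pred shoulder cols [210.8919631  163.34459926] [306.66829877 253.86721458]
```

The knob apex is at column 259.4 against a tool axis of 256, so the jar is 2 mm to the tool's +y. I'll correct that and descend gently.

>>> jog_arm:
  motion:
    - [0,0,0,0.0005,0.002,0,0.6]
    - [0,0,0,0.0005,0.002,0.005,0.6]
    - [0,0,0,0.0005,0.002,0.01,0.6]
    - [0,0,0,0.0005,0.002,0.01,0.6]
    - [0,0,0,0.0005,0.002,0.01,0.6]

```text
time: 16.48
tool_pos: [0.584, -0.0562, 0.1195]
orientation: [0.501, -3.1, -0.0]
wrist_force: [-0.2, 0.4, -1.3]
grip_width: 0.0659
grasp_force: 15.0
```

>>> jog_arm:
  motion:
    - [0,0,0,0,0,0.001,0.6]
    - [0,0,0,0,0,0.002,0.6]
    - [0,0,0,0,0,0.003,0.6]
    - [0,0,0,0,0,0.003,0.6]

```text
time: 16.82
tool_pos: [0.5844, -0.0561, 0.117]
orientation: [0.501, -3.101, -0.0]
wrist_force: [0.2, 0.0, -1.1]
grip_width: 0.0658
grasp_force: 15.0
```

```bash
cat > st.py <<'E'
from h import *
s=sensors.observe(); f=[];
for k in range(3):
    imaging.camera_info('wrist'); s=sensors.observe(); f.append(s['wrist_force']); imaging.grab_frame('wrist')
print(s['time'].__round__(2),s['tool_pos'].round(4),np.mean(f,0).round(2),s['torque'].round(2),s['joint_pos'].round(2), 'jar in tool',totool(s,np.array([.585,-.0558,.1])-s['tool_pos']).round(4),R.from_rotvec(s['orientation']).as_matrix()[:,0].round(3))
E
python3 st.py
```

```text
16.92 [ 0.5845 -0.0561  0.1172] [-0.27  0.04 -0.66] [ 0.13 -0.12  0.06] [ 0.56  0.8  -0.87  1.72  0.73  0.97  1.3 ] jar in tool [-0.0006  0.0001  0.0172] [-0.949 -0.315 -0.   ]
```

Aligned to within 1 mm and already below the rim. Now I'll go down to contact.

>>> jog_arm:
  motion:
    - [0,0,0,-0.0003,0,0.001,0.6]
    - [0,0,0,-0.0003,0,0.002,0.6]
    - [0,0,0,-0.0003,0,0.002,0.6]

```text
time: 17.22
tool_pos: [0.5846, -0.0561, 0.115]
orientation: [0.501, -3.101, -0.0]
wrist_force: [-0.1, 0.2, -0.4]
grip_width: 0.0659
grasp_force: 15.0
```

>>> jog_arm:
  motion:
    - [0,0,0,0,0,0.001,0.6]
    - [0,0,0,0,0,0.001,0.6]
    - [0,0,0,0,0,0.001,0.6]

```text
time: 17.47
tool_pos: [0.5848, -0.056, 0.1145]
orientation: [-0.501, 3.101, -0.0]
wrist_force: [-1.1, -0.1, 1.2]
grip_width: 0.0658
grasp_force: 15.0
```

>>> jog_arm:
  motion:
    - [0,0,0,0,0,0.001,0.6]
    - [0,0,0,0,0,0.001,0.6]
    - [0,0,0,0,0,0.001,0.6]

```text
time: 17.72
tool_pos: [0.5848, -0.056, 0.1143]
orientation: [-0.501, 3.101, -0.001]
wrist_force: [-2.0, 0.6, 6.4]
grip_width: 0.066
grasp_force: 15.0
```

```bash
python3 st.py
```

```text
17.82 [ 0.5848 -0.056   0.1143] [-2.26 -0.29  6.39] [-0.1   0.34 -0.01] [ 0.56  0.81 -0.86  1.73  0.73  0.96  1.29] jar in tool [-0.0002  0.0001  0.0143] [-0.949 -0.315 -0.   ]
```

Contact: the ring's underside is at about 95 mm, so its lugs rest on the jar's lugs. I'll ease to about 4 N and turn clockwise in small steps, watching z.

>>> jog_arm:
  motion:
    - [0,0,0,0,0,-0.0003,0.6]
    - [0,0,0.07,0,0,-0.0003,0.6]
    - [0,0,0.14,0,0,-0.0003,0.6]
    - [0,0,0.14,0,0,-0.0003,0.6]
  grip_force: 10

```text
time: 18.2
tool_pos: [0.5857, -0.0555, 0.1144]
orientation: [-0.281, 3.126, 0.0]
wrist_force: [-0.4, 0.1, 4.8]
grip_width: 0.0657
grasp_force: 10.0
```

```bash
python3 st.py
```

```text
18.3 [ 0.5857 -0.0556  0.1143] [-0.16 -0.12  5.19] [ 0.09 -0.15 -0.12] [ 0.54  0.79 -0.83  1.73  0.71  0.95  1.18] jar in tool [ 0.0007 -0.0001  0.0143] [-0.984 -0.181 -0.002]
```

>>> jog_arm:
  motion:
    - [0,0,0.05,0,0,0,0.6]
    - [0,0,0.1,0,0,0,0.6]
    - [0,0,0.14,0,0,0,0.6]
    - [0,0,0.14,0,0,0,0.6]

```text
time: 18.68
tool_pos: [0.5859, -0.0558, 0.1143]
orientation: [-0.064, 3.138, 0.0]
wrist_force: [0.4, -0.2, 6.4]
grip_width: 0.0663
grasp_force: 10.0
```

>>> jog_arm:
  motion:
    - [0,0,0.05,0,0,-0.0002,0.6]
    - [0,0,0.1,0,0,-0.0002,0.6]
    - [0,0,0.14,0,0,-0.0002,0.6]
    - [0,0,0.14,0,0,-0.0002,0.6]

```text
time: 19.02
tool_pos: [0.5855, -0.0557, 0.1141]
orientation: [0.155, 3.136, 0.001]
wrist_force: [1.2, 0.3, 4.5]
grip_width: 0.0661
grasp_force: 10.0
```

>>> jog_arm:
  motion:
    - [0,0,0.05,0,0,0,0.6]
    - [0,0,0.1,0,0,0,0.6]
    - [0,0,0.14,0,0,0,0.6]
    - [0,0,0.14,0,0,0,0.6]

```text
time: 19.35
tool_pos: [0.5845, -0.0559, 0.1133]
orientation: [-0.373, -3.119, -0.0]
wrist_force: [0.8, 0.1, 2.4]
grip_width: 0.0658
grasp_force: 10.0
```

>>> jog_arm:
  motion:
    - [0,0,0,0,0,0.0005,0.6]
    - [0,0,0,0,0,0.001,0.6]
    - [0,0,0,0,0,0.001,0.6]

```text
time: 19.6
tool_pos: [0.5846, -0.0559, 0.113]
orientation: [-0.373, -3.119, 0.0]
wrist_force: [-1.2, -0.0, 6.7]
grip_width: 0.0656
grasp_force: 10.0
```

>>> jog_arm:
  motion:
    - [0,0,0.04,0,0,-0.0003,0.6]
    - [0,0,0.08,0,0,-0.0003,0.6]
    - [0,0,0.08,0,0,-0.0003,0.6]

```text
time: 19.85
tool_pos: [0.5846, -0.056, 0.1127]
orientation: [-0.499, -3.101, -0.0]
wrist_force: [-0.3, 0.6, 1.2]
grip_width: 0.0658
grasp_force: 10.0
```

```bash
python3 st.py
```

```text
19.95 [ 0.5846 -0.056   0.1126] [0.28 0.33 0.96] [ 0.12 -0.21  0.  ] [ 0.48  0.75 -0.7   1.73  0.61  0.89  0.76] jar in tool [-0.0003  0.0003  0.0126] [-0.95   0.312  0.001]
```

The force fell away, so it's probably at a gap. I'll follow it down.

>>> jog_arm:
  motion:
    - [0,0,0,0,0,0.0007,0.6]
    - [0,0,0,0,0,0.0014,0.6]
    - [0,0,0,0,0,0.0014,0.6]

```text
time: 20.25
tool_pos: [0.5848, -0.0563, 0.1111]
orientation: [0.5, 3.102, 0.0]
wrist_force: [1.8, 0.4, -1.3]
grip_width: 0.0662
grasp_force: 10.0
```

Dropping freely. The expected full drop is TCP z of about 0.106.

>>> jog_arm:
  motion:
    - [0,0,0,0,0,0.001,0.6]
    - [0,0,0,0,0,0.002,0.6]
    - [0,0,0,0,0,0.002,0.6]
    - [0,0,0,0,0,0.002,0.6]

```text
time: 20.58
tool_pos: [0.5849, -0.0563, 0.1094]
orientation: [0.5, 3.101, -0.0]
wrist_force: [1.7, -0.4, -0.9]
grip_width: 0.0657
grasp_force: 10.0
```

>>> jog_arm:
  motion:
    - [0,0,0,0,0,0.001,0.6]
    - [0,0,0,0,0,0.002,0.6]
    - [0,0,0,0,0,0.002,0.6]
    - [0,0,0,0,0,0.002,0.6]

```text
time: 20.92
tool_pos: [0.5849, -0.0562, 0.1075]
orientation: [0.5, 3.101, -0.0]
wrist_force: [1.6, -0.3, -0.8]
grip_width: 0.0661
grasp_force: 10.0
```

>>> jog_arm:
  motion:
    - [0,0,0,0,0,0.001,0.6]
    - [0,0,0,0,0,0.001,0.6]
    - [0,0,0,0,0,0.001,0.6]

```text
time: 21.17
tool_pos: [0.5848, -0.0562, 0.1065]
orientation: [0.5, 3.101, -0.0]
wrist_force: [1.7, -1.3, -0.2]
grip_width: 0.0654
grasp_force: 10.0
```

```bash
python3 st.py
```

```text
21.27 [ 0.5848 -0.0562  0.1066] [ 1.8  -1.79  0.37] [-0.22 -0.58 -0.04] [ 0.47  0.76 -0.69  1.73  0.61  0.87  0.76] jar in tool [-0.      0.0004  0.0066] [-0.949  0.315 -0.   ]
```

>>> jog_arm:
  motion:
    - [0,0,0,0,0,0.0005,0.6]
    - [0,0,0,0,0,0.001,0.6]
    - [0,0,0,0,0,0.001,0.6]

```text
time: 21.57
tool_pos: [0.5848, -0.0561, 0.1057]
orientation: [0.5, 3.101, -0.0]
wrist_force: [1.1, -1.8, 1.6]
grip_width: 0.0658
grasp_force: 10.0
```

>>> jog_arm:
  motion:
    - [0,0,0,0,0,0.0004,0.6]
    - [0,0,0.05,0,0,0.0006,0.6]
    - [0,0,0.1,0,0,0.0007,0.6]
    - [0,0,0.15,0,0,0.0009,0.6]
    - [0,0,0.15,0,0,0.0009,0.6]
  grip_force: 16

```text
time: 21.98
tool_pos: [0.5847, -0.0557, 0.1049]
orientation: [0.732, 3.055, -0.0]
wrist_force: [0.9, -0.9, 2.2]
grip_width: 0.066
grasp_force: 16.0
```

```bash
python3 st.py
```

```text
22.08 [ 0.5847 -0.0557  0.1049] [ 1.   -1.22  2.51] [-0.21 -0.31 -0.06] [ 0.45  0.75 -0.65  1.74  0.58  0.86  0.63] jar in tool [-0.0003  0.      0.0049] [-0.892  0.451  0.   ]
```

>>> jog_arm:
  motion:
    - [0,0,0.05,0,0,0.0002,0.6]
    - [0,0,0.1,0,0,0.0004,0.6]
    - [0,0,0.15,0,0,0.0006,0.6]
    - [0,0,0.2,0,0,0.0008,0.6]
    - [0,0,0.2,0,0,0.0008,0.6]

```text
time: 22.55
tool_pos: [0.585, -0.0558, 0.1043]
orientation: [1.032, 2.967, 0.0]
wrist_force: [0.4, -0.7, 3.8]
grip_width: 0.0654
grasp_force: 16.0
```

```bash
python3 st.py
```

```text
22.65 [ 0.585  -0.0558  0.1043] [ 0.77 -0.68  4.56] [-0.2  -0.23 -0.09] [ 0.42  0.74 -0.6   1.74  0.54  0.83  0.47] jar in tool [-0.      0.      0.0043] [-0.785  0.619 -0.   ]
```

>>> jog_arm:
  motion:
    - [0,0,0.05,0,0,0.0001,0.6]
    - [0,0,0.1,0,0,0.0003,0.6]
    - [0,0,0.15,0,0,0.0005,0.6]
    - [0,0,0.2,0,0,0.0006,0.6]
    - [0,0,0.2,0,0,0.0006,0.6]

```text
time: 23.12
tool_pos: [0.5852, -0.0559, 0.1038]
orientation: [1.324, 2.848, 0.001]
wrist_force: [-0.2, -1.5, 5.6]
grip_width: 0.0655
grasp_force: 16.0
```

```bash
python3 st.py
```

```text
23.22 [ 0.5851 -0.0559  0.1038] [-0.11 -1.15  5.81] [-0.25 -0.26 -0.1 ] [ 0.39  0.73 -0.55  1.74  0.49  0.81  0.31] jar in tool [ 0.0002 -0.      0.0038] [-0.646  0.764 -0.   ]
```

>>> jog_arm:
  motion:
    - [0,0,0.04,0,0,0.0001,0.6]
    - [0,0,0.08,0,0,0.0002,0.6]
    - [0,0,0.12,0,0,0.0003,0.6]
    - [0,0,0.12,0,0,0.0003,0.6]

```text
time: 23.6
tool_pos: [0.5852, -0.056, 0.1036]
orientation: [1.491, 2.764, 0.001]
wrist_force: [1.1, -1.2, 5.6]
grip_width: 0.0656
grasp_force: 16.0
```

```bash
python3 st.py
```

```text
23.7 [ 0.5852 -0.056   0.1036] [ 0.51 -0.96  6.06] [-0.27 -0.22 -0.03] [ 0.37  0.72 -0.51  1.74  0.47  0.8   0.22] jar in tool [ 0.0003 -0.0001  0.0036] [-0.55   0.835 -0.001]
```

>>> jog_arm:
  motion:
    - [0,0,0.03,0,0,0,0.6]
    - [0,0,0.06,0,0,0.0001,0.6]
    - [0,0,0.09,0,0,0.0002,0.6]
    - [0,0,0.09,0,0,0.0002,0.6]

```text
time: 24.08
tool_pos: [0.5853, -0.0561, 0.1034]
orientation: [1.614, 2.694, 0.001]
wrist_force: [0.5, -1.9, 6.6]
grip_width: 0.0658
grasp_force: 16.0
```

```bash
python3 st.py
```

```text
24.18 [ 0.5853 -0.056   0.1034] [ 0.25 -1.32  6.82] [-0.25 -0.19 -0.08] [ 0.36  0.72 -0.49  1.74  0.44  0.8   0.15] jar in tool [ 0.0003 -0.0001  0.0034] [-0.472  0.881 -0.001]
```

>>> jog_arm:
  motion:
    - [0,0,0.03,0,0,0,0.6]
    - [0,0,0.06,0,0,0,0.6]
    - [0,0,0.08,0,0,0,0.6]
    - [0,0,0.08,0,0,0,0.6]

```text
time: 24.57
tool_pos: [0.5852, -0.0565, 0.1033]
orientation: [1.719, 2.628, -0.0]
wrist_force: [1.0, -1.1, 5.9]
grip_width: 0.0657
grasp_force: 16.0
```

```bash
python3 st.py
```

```text
24.67 [ 0.5852 -0.0565  0.1033] [ 0.91 -1.65  6.55] [-0.47 -0.25  0.13] [ 0.34  0.71 -0.47  1.74  0.43  0.79  0.08] jar in tool [0.0007 0.0001 0.0033] [-0.401  0.916 -0.001]
```

>>> jog_arm:
  motion:
    - [0,0,0.02,0,0,0,0.6]
    - [0,0,0.04,0,0,0,0.6]
    - [0,0,0.05,0,0,0,0.6]
    - [0,0,0.05,0,0,0,0.6]

```text
time: 25.05
tool_pos: [0.5851, -0.0571, 0.1032]
orientation: [1.779, 2.586, -0.002]
wrist_force: [1.1, -3.1, 5.7]
grip_width: 0.0659
grasp_force: 16.0
```

```bash
python3 st.py
```

```text
25.15 [ 0.5851 -0.0571  0.1032] [ 0.93 -2.7   5.83] [-0.72 -0.22  0.63] [ 0.34  0.71 -0.45  1.74  0.42  0.79  0.05] jar in tool [0.0013 0.0004 0.0032] [-0.358  0.934 -0.003]
```

The torque rose to 0.6 N m at about 50 degrees past the drop, with the ring's underside at about 84.2 mm. That's the stop, so the ring is home. I'll release and retreat.

>>> jog_arm:
  motion:
    - [0,0,0,0,0,-0.0008,0.6]
    - [0,0,0,0,0,-0.0008,0]
    - [0,0,0,0,0,-0.0008,0]
    - [0,0,0,0,0,-0.0008,0]
    - [0,0,0,0,0,-0.0008,0]

```text
time: 25.62
tool_pos: [0.5839, -0.0555, 0.103]
orientation: [-1.785, -2.583, 0.001]
wrist_force: [-0.4, 0.7, 0.4]
grip_width: 0.0875
grasp_force: 0.0
```

>>> jog_arm:
  motion:
    - [0,0,0,0,0,0,0]
    - [0,0,0,0,0,0,0]
    - [0,0,0,0,0,0,0]

```text
time: 25.87
tool_pos: [0.5846, -0.0559, 0.1035]
orientation: [-1.786, -2.584, 0.0]
wrist_force: [0.1, -0.9, -0.4]
grip_width: 0.0929
grasp_force: 0.0
```

>>> jog_arm:
  motion:
    - [0,0,0,0,0,-0.01,0]
    - [0,0,0,0,0,-0.035,0]
    - [0,0,0,0,0,-0.065,0]
    - [0,0,0,0,0,-0.1,0]
    - [0,0,0,0,0,-0.1,0]

```text
time: 26.28
tool_pos: [0.589, -0.055, 0.2113]
orientation: [1.78, 2.575, 0.013]
wrist_force: [0.5, 0.5, 0.2]
grip_width: 0.0931
grasp_force: 0.0
```

>>> jog_arm:
  motion:
    - [0,0,0,0,0,0,0]
    - [0,0,0,0,0,0,0]
    - [0,0,0,0,0,0,0]
    - [0,0,0,0,0,0,0]

```text
time: 26.62
tool_pos: [0.5838, -0.0562, 0.2022]
orientation: [-1.785, -2.582, 0.003]
wrist_force: [0.5, 0.1, -0.4]
grip_width: 0.093
grasp_force: 0.0
```

```bash
python3 - <<'E'
from h import *
s=sensors.observe(); print(s['time'],s['tool_pos'],s['grip_width'],s['wrist_force'])
im=imaging.grab_frame('wrist')
for d in imaging.masks_of('wrist','ring')[:2]:
    ys,xs=np.where(d['mask']);print(d['conf'],d['at'],d['mask'].sum(),xs.min(),xs.max(),ys.min(),ys.max())
    for z in (.084,.087,.095):
        p=fit('wrist',d['mask'],[(.033,z),(.033,z+.021)],[.585,-.056]); print(z,p)
E
```

```text
26.6167 [ 0.58379527 -0.05616535  0.20217893] 0.09298033880037146 [ 0.54737809  0.14160982 -0.36765705]
0.83 [261.5, 182.2] 4150 218 296 158 237
0.084 (array([ 0.58614631, -0.05629107]), 4848.0, 4842.470514363609)
0.087 (array([ 0.58581063, -0.05543506]), 4848.0, 4957.414004530292)
0.095 (array([ 0.58491518, -0.05315322]), 4848.0, 5285.149143084069)
```

The mask area matches the ring at 84 mm, which is fully home.

```bash
python3 -c "
from plant import ctrl; print(ctrl.finish_job())"
```

```text
the job is handed in; nothing more can be done
None
```

The disk is seated flat in the jar mouth, knob up; the ring is screwed clockwise to its stop (underside measured at about 84 mm), the gripper has let go and backed off, and the job is handed in at about 27 s of the 72 s allowed.

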